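Move a freshly sprayed cover from the drying rack to the curing lamp with a lifter

TASK

The red cover in the drying rack has just been sprayed and its coat is still wet, so the gripper must not touch it: pick up the lifter, slide its blade under the red cover, lift it out of its bay, carry it level and lower it gently, squarely and centred, onto the two rails of the rest in front of the curing lamp. Then draw the lifter out and lay it back flat on the bench, let go. Leave the other two covers and everything else on the bench as they are.

Things in the scene. Friction and masses are not known exactly. Their poses are not given: they have to be found in the camera images.
- rack: Fixed grey drying rack, 130 mm deep (x), 358 wide (y). Origin: centre of its underside on the bench; open front faces its -x, towards the robot. Three bays (centres y = -118, 0, +118 mm) parted by 4 mm walls, tops z = 78; rear wall inner face x = +61, top z = 96. One cover lies level in each bay; which colour is where varies.
- rack_rails (a point): Middle of the rack's middle bay at rail-top height, 60 mm above the bench; axes as the rack. Each bay has a bare floor at 12 mm above the bench and two level rails along x, 6 mm wide, 36 mm either side of the bay's centre line, x from -59 to +59 mm; the covers lie across them. The space between the rails, below the cover, is 66 mm wide, 48 high and open in front.
- red_cover: Red sprayed cover with a round raised middle (48 mm across, 3 high): flat plate 84 mm (x) by 96 (y) by 5, 0.10 to 0.16 kg. Origin: centre of its underside; z up. It lies in one bay of the rack, its x along the rack's x within 0.05 rad. Wet on top and edges: not to be touched by the gripper. The underside is bare; the lifter may touch it.
- grey_cover: Grey cover with three ribs, same size and axes, in another bay of the rack. To be left alone.
- blue_cover: Blue cover with a square raised middle, same size and axes, in another bay of the rack. To be left alone.
- lifter: Loose cranked spatula, 0.22 kg. Steel blade along +x from x = 0 to 120 mm, 42 wide, 4 thick, underside z = 0; black grip 24 wide (y), z = 40 to 64, x = -84 to +20, orange rear end; two neck bars join them (foremost at x = 30, by the blade). Origin: under the grip point, level with the blade's underside. Starts flat on the bench on its blade and stays flat if let go there; centre of mass x = 38.
- lifter_grip (a point): Point to take the lifter by: middle of the grip's section, 52 mm above the lifter's origin; the fingers close along the lifter's y on 24 mm.
- lifter_tip (a point): Front end of the lifter's blade, on its underside, 120 mm ahead of the origin.
- rest: Fixed curing rest, blue base 120 mm wide (y), x from -75 to +165, top z = 12. Origin: on the bench under the middle of the rails; front faces its -x, towards the robot. Two level steel rails along x, 6 mm wide, at y = +-36, tops z = 60, x from -68 to +68; the space between them is 66 wide, 48 high, open in front. End plate x = 72 to 76, top z = 68 mm.
- rest_rails (a point): Middle of the two rails of the rest, at the height of their tops (60 mm); axes as the rest. The cover's origin belongs here, its x along the rails either way round.
- lamp (a point): Middle of the face of the tilted yellow infrared lamp at the rear of the rest, 118 mm behind and 115 mm above the rest's origin. The head (80 x 130 x 40 mm) spans x = 98 to 170 mm and z = 70 to 165 mm of the rest, on two posts at x = 140 mm.
- tin: Paint tin with a red label, 84 mm across, 105 mm high, right-hand side of the bench. Bystander.
- mixing_cup: White plastic mixing cup, 80 mm across, 100 mm high, left-hand side. Bystander.
- tape: Yellow roll of tape lying flat, 94 mm across, 24 mm high, in front of the right part of the rack. Bystander.
- paddle: Wooden stirring paddle, 200 x 22 x 5 mm, lying flat at the front left. Bystander.
- thinner: Blue bottle, 72 mm across, 170 mm high, at the left front. Bystander.
- brush: Flat brush, about 0.2 m long, lying at the front right. Bystander.

How it is judged:
By the outcome, as a careful person would: the job done as asked, in the order asked, and still so for the second after the job is handed in, with the robot touching nothing.
It also fails if it takes over 72 s, if anything falls off the work surface, if the arm or the gripper's body presses on something with over 40 N, if the wrist force passes 120 N, or if a joint passes its speed limit or range.

ROBOT

A 7-joint arm with a two-finger parallel gripper is mounted at the origin on the work surface. World frame = base frame: x ahead of the robot, y to its left, z up, the work surface at z = 0. Lengths are in m, angles in rad, forces in N, time in s.
With the tool pointing down it reaches from about 0.4 to 0.875 m from the base axis. Payload 19.3 kg.
Tool frame: the origin (TCP) lies at the very end of the fingers, on their centre line; the grasp point (between the pads) lies 19 mm behind it; z points along the fingers, y is the line along which they close (so a half turn about z gives the same grasp; the last joint's range is limited). The gripper opens to 85 mm and grips with 20 to 120 N. Pads are 22 mm wide; open, the fingers measure 114 mm over their backs; the gripper's body (76 mm by 85 mm) begins 54 mm behind the grasp point. The pads swing forward as they close: fully open they stand 13 mm farther back than shut.
Start: joints at [1.06, 0.521, -0.036, 1.599, 0.021, 1.021, -0.113], TCP at [0.267, -0.565, 0.231] pointing down, gripper open.
Joint ranges: [-2.91, 2.91], [-0.3, 2.13], [-1.5, 1.42], [0.17, 2.43], [-1.26, 4.41], [0.16, 1.93], [-2.52, 2.52]. Speed limits (rad/s): [1.89, 1.89, 2.39, 2.39, 3.01, 3.01, 3.01].

INTERFACE

Orientations are given as [roll, pitch, yaw] about the fixed x, y, z axes, in that order (R = Rz(yaw) Ry(pitch) Rx(roll)).
In Python, from workcell import bot gives the robot as it stands.
- The arm moves only by the shell command python3 -m crank 'ROWS' [FORCE]. ROWS is a JSON object of lists of equal length, an entry for each row: "travel": the shift along the world's x, y, z in cm, a list of three; "turn": the turn, a rotation vector about the world's x, y, z in degrees, a list of three; "gripper": the closure, from 0 (fully open) to 1 (shut). A call has exactly 5 rows; each row is the pose to reach, as a shift and turn from the pose commanded when the call began; what a row does not reach only later rows make up. A row lasts 1/10 s, in which the tool goes at most 50 mm and 8.59 degrees, less where a joint would pass 70% of its speed; a pose out of reach is approached as far as the arm can. A call with a gripper value outside its range is refused whole. The fingers move at their own pace and stop on an object; FORCE is the grip in N (left out, the last holds). Time passes only in rows, so rows that repeat a pose let the fingers close, or fill a call up. It gives the time, the measured TCP pose, the force, the opening and the grip force at its end, in the units of the state.
- bot.observe(): the state, without advancing time (a new reading comes with each control period).
- bot.grab_frame(name): name is "scene" or "side" or "wrist"; returns a dict with "pixels" (400x640x3 uint8, red, green, blue), "fx", "fy", "cx", "cy" (pixels), "extrinsics" (4x4, takes a point from world to camera coordinates). Camera axes: x right, y down, z forward; pixel columns grow to the right and rows downward; lengths in m; the calibration is good to about 2 mm. A picture is of the moment at which its call begins. There is no depth.
- bot.job_done(): hands the job in; it is judged then, once.
The state is a dict: "clock": time; "qpos": joint angles; "qd": joint speeds; "joint_efforts": joint torques, N m; "position": TCP position; "tool_rot": TCP orientation; "force": force on the tool from outside, world axes, zero at the start; "moment": the same for the moment, N m; "grip_width": finger opening in m; "finger_force": force on a finger pad.
Only numpy, scipy, OpenCV 4.12 (cv2) and the standard library are available. Lean on these libraries where they do the work, as an engineer would, in place of code of your own. Each camera call takes 0.05 s, during which the arm holds its last target. There are 200 camera calls.

## Working session

There is one attempt and no reset: what is moved stays moved. The work goes in short steps, Python scripts to look and compute and a shell command to move; the robot and the scene stay as the last step left them, time stands still between calls to the robot, and variables do not carry over. Pictures are saved under pics/ and viewed, at most 10 in all, crops included, and the job is handed in when it is done.

```bash
ls; mkdir -p pics; python3 - <<'E'
from workcell import bot
import cv2,json,pickle
s=bot.observe();print({k:s[k] for k in('clock','position','tool_rot','force','grip_width')})
D={}
for n in("scene","side","wrist"):
    f=bot.grab_frame(n);D[n]=f;cv2.imwrite(f"pics/{n}0.png",f["pixels"][:,:,::-1]);print(n,f["fx"],f["cx"],f["cy"],f["extrinsics"])
pickle.dump(D,open("f0.pkl","wb"))
E
```

```text
pics
{'clock': 0.0, 'position': array([ 0.26650239, -0.56496318,  0.23073301]), 'tool_rot': array([-3.14047828e+00,  5.61888099e-05,  4.40813099e-01]), 'force': array([ 0.15649937, -0.29393063, -0.20793284]), 'grip_width': 0.0857146113075529}
scene 379.5689433175827 321.2441936935504 203.80379301287752 [[ 0.74284971  0.66936292 -0.01129608 -0.42578184]
 [ 0.34054066 -0.39234701 -0.85445648 -0.06375587]
 [-0.57637347  0.63088597 -0.51940015  1.62338395]
 [ 0.          0.          0.          1.        ]]
side 457.6705885430615 321.75730148185846 201.64695644524065 [[-0.74831066 -0.6632181   0.01314944  0.42133572]
 [-0.48350012  0.53174847 -0.69532093  0.31947628]
 [ 0.45415724 -0.52667382 -0.71857908  1.4570612 ]
 [ 0.          0.          0.          1.        ]]
wrist 293.4792853639767 314.29929031741966 189.42620210179825 [[ 4.26874447e-01 -9.04310883e-01 -1.84435810e-04 -6.24514233e-01]
 [-8.56440657e-01 -4.04343059e-01  3.20961199e-01 -4.03937324e-02]
 [-2.90323281e-01 -1.36852176e-01 -9.47092326e-01  3.79627576e-01]
 [ 0.00000000e+00  0.00000000e+00  0.00000000e+00  1.00000000e+00]]
```

View pics/scene0.png

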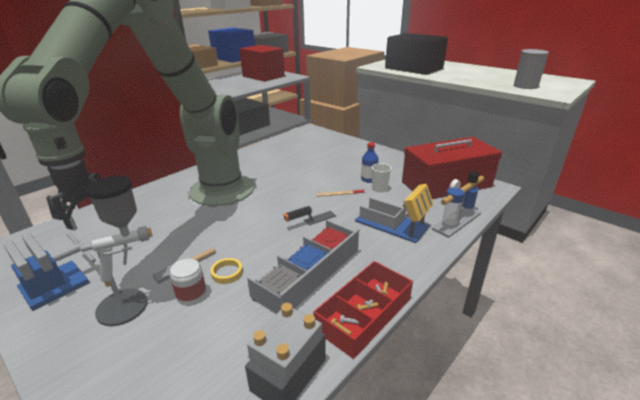

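View pics/side0.png

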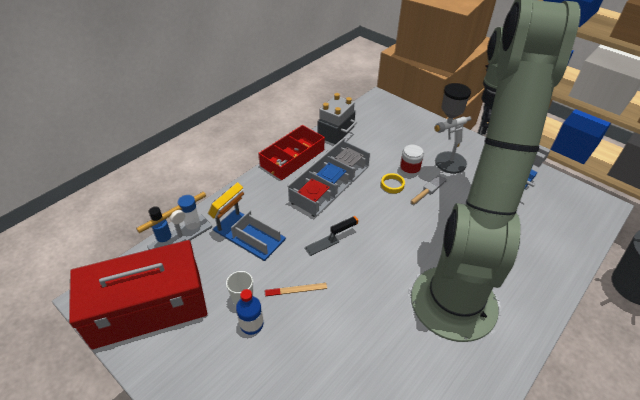

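The scene view shows the rack near (305,265) with the red cover at its far end (328,237), the lifter near (308,215) and the rest near (393,218). The side view shows the lifter at (332,235), the red cover at (313,190) and the rest at (248,235). I'll enlarge both views to pick points.

```bash
python3 - <<'E'
import cv2
for n,(x,y) in {"scene":(245,175),"side":(205,135)}.items():
    i=cv2.imread(f"pics/{n}0.png")[y:y+140,x:x+195]
    cv2.imwrite(f"pics/{n}0c.png",cv2.resize(i,None,fx=4,fy=4,interpolation=cv2.INTER_CUBIC))
E
```

```text
(no output)
```

View pics/scene0c.png

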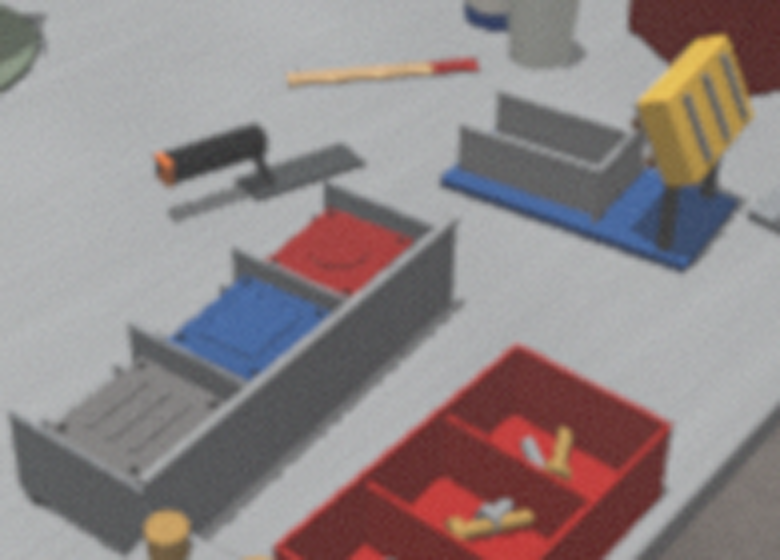

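View pics/side0c.png

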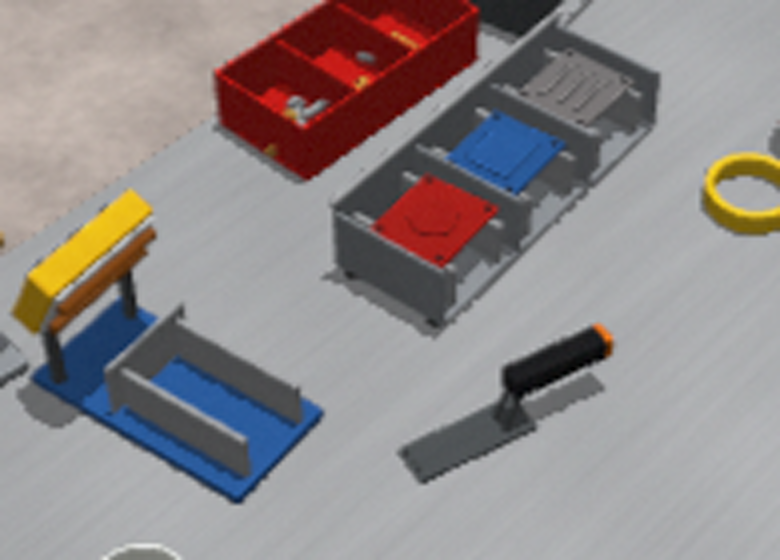

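Scene crop: rack corners at (455,224), (145,490), (328,185) and (13,415), rest base corners at (443,180), (685,268) and (740,203), and the lifter tip near (355,152). Side crop: red cover corners at (375,223), (428,176), (497,212) and (441,265). I'll fit planar poses to both views.

```bash
cat > h.py <<'E'
import numpy as np,pickle
from scipy.optimize import least_squares
OFF={"scene":(245,175),"side":(205,135)}
def proj(f,P):
    E=np.array(f["extrinsics"]);c=P@E[:3,:3].T+E[:3,3]
    return np.c_[f["fx"]*c[:,0]/c[:,2]+f["cx"],f["fy"]*c[:,1]/c[:,2]+f["cy"]]
def place(p,L):
    c,s=np.cos(p[2]),np.sin(p[2]);L=np.asarray(L,float)/1000
    return np.c_[p[0]+c*L[:,0]-s*L[:,1],p[1]+s*L[:,0]+c*L[:,1],L[:,2]]
def fit(D,obs,x0):
    # obs: cam -> list of (local xyz mm, full-image pixel)
    def r(p): return np.concatenate([(proj(D[n],place(p,[a for a,_ in o]))-np.array([b for _,b in o])).ravel() for n,o in obs.items()])
    s=least_squares(r,x0,loss='soft_l1',f_scale=.7);return s.x,r(s.x).reshape(-1,2)
E
cat > fit0.py <<'E'
from h import *
D=pickle.load(open("f0.pkl","rb"))
O={"rack":{"side":[((-65,179,0),(438,333)),((65,179,0),(338,272)),((-65,179,78),(444,270)),((65,179,96),(333,207)),((-65,-179,78),(658,73)),((-65,-179,0),(655,113))],
 "scene":[((65,-179,96),(145,490)),((65,179,96),(455,224)),((65,179,0),(458,305)),((-65,-179,78),(13,415)),((-65,179,78),(328,185)),((-65,-179,0),(30,497)),((65,-179,0),(125,552))]},
"red":{"side":[((42,48,65),(375,223)),((42,-48,65),(428,176)),((-42,-48,65),(497,212)),((-42,48,65),(441,265))],
 "scene":[((-42,-48,65),(270,260)),((-42,48,65),(335,208)),((42,48,65),(415,240)),((42,-48,65),(345,293))]},
"rest":{"side":[((-75,60,12),(240,492)),((-75,-60,12),(323,408)),((165,60,12),(35,377)),((-68,36,60),(249,440)),((-68,-36,60),(300,388))],
 "scene":[((-75,-60,12),(443,178)),((165,-60,12),(685,263)),((165,60,12),(740,203)),((-68,-36,60),(460,128)),((-68,36,60),(498,93))]},
"lifter":{"side":[((120,21,4),(423,480)),((120,-21,4),(400,455)),((0,21,4),(535,428)),((-84,0,52),(606,341)),((20,0,52),(508,380))],
 "scene":[((120,21,4),(343,145)),((120,-21,4),(365,160)),((0,-21,4),(265,200)),((-84,0,52),(162,168)),((20,0,52),(262,140))]}}
X={"rack":(.75,0,0),"red":(.7,.1,0),"rest":(.7,.35,0),"lifter":(.55,.1,.5)}
for k,o in O.items():
    o={n:[(a,(OFF[n][0]+b[0]/4-.375,OFF[n][1]+b[1]/4-.375)) for a,b in l] for n,l in o.items()}
    p,r=fit(D,o,X[k]);print(k,p.round(4),np.degrees(p[2]).round(1));print(r.round(1).tolist())
    for n in o:
        p1,r1=fit(D,{n:o[n]},X[k]);print('  ',n,p1.round(4))
E
python3 fit0.py
```

```text
rack [ 0.6489 -0.1451  0.0745] 4.3
[[1.0, -0.4], [-0.8, -0.7], [-0.5, 0.8], [-0.6, -2.5], [0.5, -0.4], [-0.4, 4.1], [0.5, -3.0], [0.7, -2.1], [-1.2, 1.7], [-1.2, -0.3], [-0.5, -1.3], [-2.4, 0.0], [7.9, 8.0]]
   side [ 0.648  -0.1444  0.085 ]
   scene [ 0.651  -0.146   0.0647]
red [ 0.6324 -0.0261  0.0766] 4.4
[[-2.5, 1.4], [0.2, -0.7], [0.5, -0.4], [-1.2, 0.9], [-2.5, 0.1], [-0.6, -0.8], [0.4, 0.1], [0.2, 1.7]]
   side [ 0.6321 -0.0288  0.0986]
   scene [ 0.6324 -0.0246  0.0685]
rest [0.6466 0.2418 0.1319] 7.6
[[-0.1, 1.0], [0.5, -0.4], [-1.1, -0.8], [-0.6, -0.4], [-0.2, -0.9], [-1.3, -0.1], [0.2, 0.5], [-0.5, -1.3], [-0.1, -1.0], [-0.1, -0.6]]
   side [0.6446 0.2423 0.1316]
   scene [0.6493 0.2396 0.1232]
lifter [0.45   0.0523 1.2855] 73.7
[[-0.4, 0.7], [-0.9, -1.2], [0.7, -0.5], [-0.2, -0.8], [-0.2, 1.1], [-0.1, -1.2], [0.4, 0.1], [-2.1, -0.3], [-0.5, 0.9], [0.1, -0.6]]
   side [0.4489 0.0525 1.2869]
   scene [0.452  0.0518 1.2926]
```

```bash
python3 - <<'E'
from h import *
D=pickle.load(open("f0.pkl","rb"))
def g(n,u,v,z=0):
    f=D[n];E=np.array(f["extrinsics"]);R,t=E[:3,:3],E[:3,3];o=-R.T@t
    d=R.T@np.array([(u-f["cx"])/f["fx"],(v-f["cy"])/f["fy"],1]);return (o+d*(z-o[2])/d[2]).round(3)
for k,a in {"gunbase":("side",452,162),"gunbase2":("scene",122,305),"tin":("scene",187,290),"tin_s":("side",411,167),"tape":("side",393,184),"paddleA":("side",267,292),"paddleB":("side",327,287),"thinner":("side",250,326),"cup":("side",241,302),"brushA":("side",413,200),"brushB":("side",440,180)}.items(): print(k,g(*a))
print("guncup top scene/side @0.3",g("scene",112,190,.3),g("side",456,92,.3))
E
```

```text
gunbase [ 0.354 -0.593  0.   ]
gunbase2 [ 0.348 -0.579  0.   ]
tin [ 0.432 -0.427  0.   ]
tin_s [ 0.465 -0.449  0.   ]
tape [ 0.461 -0.315  0.   ]
paddleA [0.469 0.372 0.   ]
paddleB [0.338 0.229 0.   ]
thinner [0.419 0.49  0.   ]
cup [0.503 0.453 0.   ]
brushA [ 0.351 -0.293  0.   ]
brushB [ 0.333 -0.462  0.   ]
guncup top scene/side @0.3 [ 0.272 -0.487  0.3  ] [ 0.424 -0.615  0.3  ]
```

```bash
python3 -m crank '{"travel":[[0,0,5],[0,0,10],[0,0,15],[0,5,15],[0,10,15]],"turn":[[0,0,0],[0,0,0],[0,0,0],[0,0,8],[0,0,16]],"gripper":[0,0,0,0,0]}' 110
python3 -m crank '{"travel":[[1,4.5,0],[3,9,0],[5,13,0],[7,17,0],[9,21,0]],"turn":[[0,0,8],[0,0,16],[0,0,24],[0,0,32],[0,0,32.4]],"gripper":[0,0,0,0,0]}'
```

```text
clock: 0.65
position: [0.2668, -0.4648, 0.382]
tool_rot: [3.14, 0.0, 0.724]
force: [1.4, 0.6, 0.3]
grip_width: 0.0855
finger_force: 0.0
clock: 1.15
position: [0.3569, -0.2535, 0.3814]
tool_rot: [3.141, 0.0, 1.291]
force: [1.7, -1.6, -0.3]
grip_width: 0.0853
finger_force: 0.0
```

```bash
python3 -m crank '{"travel":[[1.4,4.5,-1],[2.8,9,-2],[4.2,13.5,-4],[5.6,18,-6],[7,22.5,-9]],"turn":[[0,0,0],[0,0,0],[0,0,0],[0,0,0],[0,0,0]],"gripper":[0,0,0,0,0]}'
python3 -m crank '{"travel":[[1,3.5,-2.5],[2,6,-5],[2.3,8.1,-7.5],[2.3,8.1,-7.5],[2.3,8.1,-7.5]],"turn":[[0,0,0],[0,0,0],[0,0,0],[0,0,0],[0,0,0]],"gripper":[0,0,0,0,0]}'
python3 - <<'E'
from workcell import bot
import cv2,pickle
f=bot.grab_frame("wrist");f["s"]=bot.observe();pickle.dump(f,open("w1.pkl","wb"))
cv2.imwrite("pics/w1.png",f["pixels"][:,:,::-1])
E
```

```text
clock: 1.65
position: [0.4251, -0.0349, 0.2956]
tool_rot: [3.14, -0.0, 1.286]
force: [1.3, -1.1, -0.6]
grip_width: 0.0854
finger_force: 0.0
clock: 2.15
position: [0.4473, 0.0441, 0.2205]
tool_rot: [-3.14, 0.0, 1.287]
force: [0.5, -0.4, 0.2]
grip_width: 0.0854
finger_force: 0.0
```

View pics/w1.png

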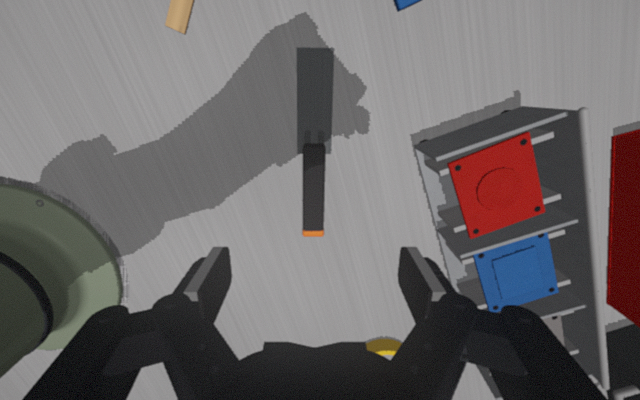

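The wrist view shows the lifter straight ahead with blade corners at (298,47), (334,47) and its rear edge at y≈153. The red cover corners are at (448,166), (528,133), (546,208) and (469,238).

```bash
python3 - <<'E'
from h import *
w=pickle.load(open("w1.pkl","rb"));D={"w":w}
print(fit(D,{"w":[((120,21,4),(298,47)),((120,-21,4),(334,47)),((0,21,4),(297,153)),((0,-21,4),(330,154))]},(.45,.05,1.28)))
print(fit(D,{"w":[((-42,48,65),(448,166)),((42,48,65),(528,133)),((42,-48,65),(546,208)),((-42,-48,65),(469,238))]},(.63,-.03,.07)))
print(fit(D,{"w":[((-65,179,78),(415,148)),((65,179,96),(583,109))]},(.65,-.145,.07)))
E
```

```text
(array([0.44946855, 0.05244031, 1.26546616]), array([[-1.18315322, -0.67770975],
       [ 0.78278396,  0.21138861],
       [-0.3867576 ,  0.36208486],
       [ 0.54391809,  0.07651354]]))
(array([ 0.63123034, -0.02738903,  0.14418837]), array([[-1.20002225, -0.65163678],
       [ 0.16189489, -1.53621391],
       [-0.16661183,  3.86985202],
       [ 1.73286696,  2.18278841]]))
(array([ 0.6284277 , -0.1364193 ,  0.01027888]), array([[ 1.17440667e+01, -1.28765540e-01],
       [-1.41335865e+00,  6.11061706e-03]]))
```

```bash
python3 -m crank '{"travel":[[0,0.1,-3],[0,0.1,-6],[0,0.1,-9],[0,0.1,-12],[0,0.1,-12]],"turn":[[0,0,-0.5],[0,0,-0.5],[0,0,-0.5],[0,0,-0.5],[0,0,-0.5]],"gripper":[0,0,0,0,0]}'
python3 -m crank '{"travel":[[0,0,-2],[0,0,-4],[0,0,-6],[0,0,-6],[0,0,-6]],"turn":[[0,0,0],[0,0,0],[0,0,0],[0,0,0],[0,0,0]],"gripper":[0,0,0,0,0]}'
python3 - <<'E'
from h import *
import cv2
# cover mask from the stored wrist view: corners by minAreaRect-like quad
w=pickle.load(open("w1.pkl","rb"));p=w["pixels"].astype(int)
m=((p[...,0]>140)&(p[...,1]<80)).astype('uint8');m[:,590:]=0
c=max(cv2.findContours(m,0,1)[0],key=cv2.contourArea);q=cv2.approxPolyDP(c,9,True)[:,0];print(q.tolist(),cv2.contourArea(c))
print(p[185,460:475].tolist()[:3])
E
```

```text
clock: 2.7
position: [0.4465, 0.0439, 0.0991]
tool_rot: [-3.139, 0.002, 1.276]
force: [-0.5, -0.3, 1.5]
grip_width: 0.0853
finger_force: 0.0
clock: 3.2
position: [0.4484, 0.0448, 0.0422]
tool_rot: [3.14, -0.0, 1.276]
force: [-0.8, 0.6, 0.2]
grip_width: 0.0855
finger_force: 0.0
[[529, 133], [449, 164], [470, 237], [544, 211]] 6375.5
[[156, 36, 31], [156, 38, 28], [156, 37, 27]]
```

```bash
python3 -m crank '{"travel":[[0.1,0.75,-0.5],[0.1,0.75,-0.9],[0.1,0.75,-0.9],[0.1,0.75,-0.9],[0.1,0.75,-0.9]],"turn":[[0,0,0],[0,0,0],[0,0,0],[0,0,0],[0,0,0]],"gripper":[0,0,0,0.3,0.6]}' 110
python3 -m crank '{"travel":[[0,0,0],[0,0,0],[0,0,0],[0,0,0],[0,0,0]],"turn":[[0,0,0],[0,0,0],[0,0,0],[0,0,0],[0,0,0]],"gripper":[1,1,1,1,1]}' 110
```

```text
clock: 3.7
position: [0.4486, 0.0525, 0.0318]
tool_rot: [3.142, 0.0, 1.277]
force: [-1.1, -1.0, 0.4]
grip_width: 0.0592
finger_force: 0.0
clock: 4.2
position: [0.4487, 0.0525, 0.032]
tool_rot: [3.141, 0.0, 1.277]
force: [-1.1, -0.9, 9.8]
grip_width: 0.0226
finger_force: 107.4
```

```bash
python3 -m crank '{"travel":[[0,0,2],[0,0,5],[0,0,8],[0,0,10],[0,0,11]],"turn":[[0,0,0],[0,0,0],[0,0,-8],[0,0,-16],[0,0,-24]],"gripper":[1,1,1,1,1]}'
python3 -m crank '{"travel":[[0,-2,0],[0,-4,0],[0,-6,0],[-1,-8,0],[-2,-9.5,0]],"turn":[[0,0,-8],[0,0,-16],[0,0,-24],[0,0,-32],[0,0,-40]],"gripper":[1,1,1,1,1]}'
python3 -m crank '{"travel":[[0,0,0],[0,0,0],[0,0,0],[0,0,0],[0,0,0]],"turn":[[0,0,-4],[0,0,-4],[0,0,-4],[0,0,-4],[0,0,-4]],"gripper":[1,1,1,1,1]}'
python3 - <<'E'
from h import *
from workcell import bot
import cv2
D={n:bot.grab_frame(n) for n in("scene","side","wrist")};D["w1"]=pickle.load(open("w1.pkl","rb"));pickle.dump(D,open("f1.pkl","wb"))
for n in D: 
    if n!="w1": cv2.imwrite(f"pics/{n}1.png",D[n]["pixels"][:,:,::-1])
# red-cover quads by colour mask near the predicted place
O={}
L=[(-42,48,65),(42,48,65),(42,-48,65),(-42,-48,65)]
for n,f in D.items():
    pr=proj(f,place((.6317,-.027,.085),L));p=f["pixels"].astype(int)
    m=((p[...,0]>110)&(p[...,0]>2.2*p[...,1])&(p[...,0]>2*p[...,2])).astype('uint8')
    k=np.zeros_like(m);cv2.fillPoly(k,[(pr+.5).astype(int)],1);m&=cv2.dilate(k,np.ones((9,9)))
    m=cv2.morphologyEx(m,3,np.ones((5,5)))
    if m.sum()<300: print(n,"hidden",m.sum());continue
    c=max(cv2.findContours(m,0,1)[0],key=cv2.contourArea)
    q=cv2.approxPolyDP(c,.045*cv2.arcLength(c,True),True)[:,0];print(n,q.tolist(),pr.round(0).tolist())
    if len(q)==4:
        O[n]=[(l,q[np.argmin(((q-a)**2).sum(1))]) for l,a in zip(L,pr)]
        x,r=fit(D,{n:O[n]},(.6317,-.027,.085));print(x.round(4),abs(r).max().round(1))
x,r=fit(D,O,(.6317,-.027,.085));print("all",x.round(4),r.round(1).tolist())
E
```

```text
clock: 4.7
position: [0.449, 0.0525, 0.1433]
tool_rot: [3.141, -0.001, 0.852]
force: [0.0, -0.5, -1.8]
grip_width: 0.0226
finger_force: 108.3
clock: 5.2
position: [0.428, -0.0436, 0.1415]
tool_rot: [3.142, 0.0, 0.153]
force: [0.3, -0.4, -1.8]
grip_width: 0.0228
finger_force: 108.2
clock: 5.7
position: [0.4286, -0.0422, 0.1416]
tool_rot: [-3.141, 0.0, 0.092]
force: [0.5, 0.1, -1.9]
grip_width: 0.0226
finger_force: 108.3
scene [[314, 239], [334, 246], [345, 236], [326, 229]] [[327.0, 226.0], [348.0, 235.0], [331.0, 250.0], [309.0, 240.0]]
[ 0.6286 -0.0193  0.1957] 4.3
side [[310, 179], [298, 191], [315, 201], [329, 187]] [[314.0, 202.0], [296.0, 192.0], [312.0, 178.0], [330.0, 187.0]]
[ 0.6329 -0.0271  0.146 ] 1.8
wrist hidden 0
w1 [[528, 132], [448, 164], [470, 238], [544, 212]] [[449.0, 162.0], [532.0, 132.0], [544.0, 214.0], [468.0, 239.0]]
[ 0.6308 -0.0267  0.1278] 1.5
all [ 0.631  -0.0266  0.1301] [[0.4, -3.2], [3.0, -2.0], [-2.3, 3.4], [-4.6, 1.2], [0.1, 0.8], [-1.6, 1.5], [1.3, -1.0], [0.6, -0.2], [-1.1, -0.0], [0.6, -0.9], [1.0, 0.0], [-0.3, 1.5]]
```

View pics/wrist1.png

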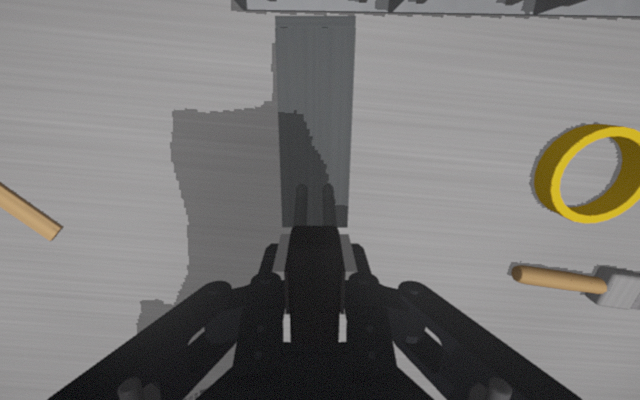

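The wrist view shows the lifter level with the grip, blade tip corners at (276,16) and (355,16), rear corners at (282,226) and (348,226), just in front of the rack's front edge (y≈12). I'll check its pose in the hand.

```bash
python3 - <<'E'
from h import *
from workcell import bot
D=pickle.load(open("f1.pkl","rb"));s=bot.observe();print(s["position"],s["tool_rot"])
from scipy.spatial.transform import Rotation as R
L=np.array([(120,21,4),(120,-21,4),(0,21,4),(0,-21,4)])/1000
Q=np.array([(276,16),(355,16.5),(282,226.5),(348,226.5)])
def P(p,z=None): return R.from_euler('xyz',[0,p[4],p[2]]).apply(L)+[p[0],p[1],p[3]]
a=least_squares(lambda p:(proj(D["wrist"],P(p))-Q).ravel(),(.43,-.043,.09,.11,0))
print("free x,y,yaw,z,pitch",a.x.round(4),a.fun.round(1))
b=least_squares(lambda p:(proj(D["wrist"],P([*p,.1096,0]))-Q).ravel(),(.43,-.043,.09))
print("level",b.x.round(4),b.fun.round(1))
E
```

```text
[ 0.42857259 -0.0423398   0.14161591] [-3.14151280e+00  1.01036277e-04  9.05570552e-02]
free x,y,yaw,z,pitch [ 0.4294 -0.0421  0.0892  0.1094  0.0645] [ 0.1  0.1 -0.  -0.2  0.1 -0.  -0.1  0.1]
level [ 0.4283 -0.0422  0.0894] [-1.8 -1.1  1.9 -1.4  0.1  2.1 -0.2  2.2]
```

```bash
python3 - <<'E'
from h import *
import cv2
from scipy.spatial.transform import Rotation as R
D=pickle.load(open("f1.pkl","rb"));out=[]
L=np.array([(120,21,4),(120,-21,4),(0,-21,4),(0,21,4),(120,21,0),(120,-21,0)])/1000
G=np.array([(-84,0,64),(20,0,64)])/1000
for n in("side","scene"):
    f=D[n];c=proj(f,np.array([[.5,-.03,.12]]))[0].astype(int);x,y=c[0]-48,c[1]-40
    im=cv2.resize(f["pixels"][y:y+80,x:x+96,::-1],None,fx=8,fy=8,interpolation=cv2.INTER_CUBIC)
    for pit,col in((0,(0,255,0)),(.0645,(0,0,255))):
        r=R.from_euler('xyz',[0,pit,.0892]);o=np.array([.429,-.0422,.1096])+[0,0,.052]-r.apply([0,0,.052])
        for A,cl in((L[:4],True),(G,False)):
            q=((proj(f,r.apply(A)+o)-[x,y]+.5)*8-.5).astype(int);cv2.polylines(im,[q],cl,col,1)
    out.append(im[::1])
o=np.hstack(out);cv2.imwrite("pics/chk.png",cv2.resize(o,(800,int(o.shape[0]*800/o.shape[1]))))
E
```

```text
(no output)
```

View pics/chk.png

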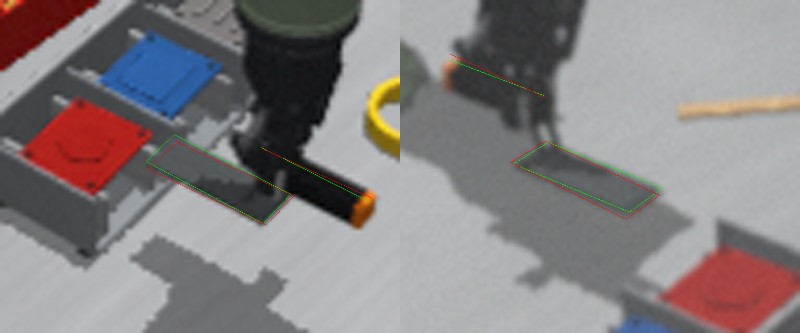

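The overlays are ambiguous between level and a slight droop. In the flat-on-bench view the tip showed the same narrowing, so I'll calibrate that bias with the first wrist image.

```bash
python3 - <<'E'
from h import *
from scipy.spatial.transform import Rotation as R
D=pickle.load(open("f1.pkl","rb"))
for n,w,Q,x0 in(("flat","w1",[(298,47),(334,47),(297,153),(330,154)],(.4495,.0524,1.27,0,0)),("held","wrist",[(276,16),(355,16.5),(282,226.5),(348,226.5)],(.429,-.042,.089,.11,0))):
  for tw in(21,20):
    L=np.array([(120,tw,4),(120,-tw,4),(0,21,4),(0,-21,4)])/1000
    P=lambda p:R.from_euler('xyz',[0,p[4],p[2]]).apply(L)+[p[0],p[1],p[3]]
    a=least_squares(lambda p:(proj(D[w],P(p))-Q).ravel(),x0);print(n,tw,a.x.round(4),abs(a.fun).max().round(1))
E
```

```text
flat 21 [4.496e-01 5.290e-02 1.264e+00 8.000e-04 6.430e-02] 0.7
flat 20 [ 0.4494  0.0523  1.2641 -0.0032 -0.0319] 0.5
held 21 [ 0.4294 -0.0421  0.0892  0.1094  0.0645] 0.2
held 20 [ 0.428  -0.0423  0.0895  0.1059 -0.029 ] 0.8
```

```bash
python3 -m crank '{"travel":[[0.1,-0.9,-2],[0.1,-0.9,-4],[0.1,-0.9,-6],[0.1,-0.9,-7.5],[0.1,-0.9,-7.5]],"turn":[[0,0,1.7],[0,0,1.7],[0,0,1.7],[0,0,1.7],[0,0,1.7]],"gripper":[1,1,1,1,1]}'
python3 -m crank '{"travel":[[0,0,0],[0,0,0],[0,0,0],[0,0,0],[0,0,0]],"turn":[[0,0,0],[0,0,0],[0,0,0],[0,0,0],[0,0,0]],"gripper":[1,1,1,1,1]}'
python3 -m crank '{"travel":[[0.8,0.1,0],[1.6,0.2,0],[2.4,0.3,0],[3.2,0.4,0],[4,0.5,0]],"turn":[[0,0,0],[0,0,0],[0,0,0],[0,0,0],[0,0,0]],"gripper":[1,1,1,1,1]}'
```

```text
clock: 6.35
position: [0.4287, -0.0512, 0.0653]
tool_rot: [-3.141, 0.003, 0.12]
force: [-0.6, 0.1, -1.2]
grip_width: 0.0226
finger_force: 108.3
clock: 6.85
position: [0.4297, -0.0514, 0.067]
tool_rot: [3.142, -0.001, 0.12]
force: [1.0, 0.2, -2.7]
grip_width: 0.0226
finger_force: 108.3
clock: 7.35
position: [0.4704, -0.0463, 0.0666]
tool_rot: [-3.142, -0.0, 0.12]
force: [-0.5, -0.1, -2.0]
grip_width: 0.0224
finger_force: 108.3
```

```bash
python3 -m crank '{"travel":[[1,0.1,0],[2,0.2,0],[3,0.4,0],[4,0.5,0],[5,0.6,0]],"turn":[[0,0,0],[0,0,0],[0,0,0],[0,0,0],[0,0,0]],"gripper":[1,1,1,1,1]}'
python3 -m crank '{"travel":[[1,0.1,0],[2,0.3,0],[3,0.4,0],[3.3,0.4,0],[3.3,0.4,0]],"turn":[[0,0,0],[0,0,0],[0,0,0],[0,0,0],[0,0,0]],"gripper":[1,1,1,1,1]}'
python3 - <<'E'
from workcell import bot
import cv2,numpy as np,pickle
D={n:bot.grab_frame(n) for n in("scene","side","wrist")};pickle.dump(D,open("f2.pkl","wb"))
a=cv2.resize(D["side"]["pixels"][150:220,270:360,::-1],(400,311),interpolation=cv2.INTER_CUBIC)
b=cv2.resize(D["wrist"]["pixels"][:,:,::-1],(400,250))
cv2.imwrite("pics/ins.png",np.vstack([a,b]))
E
```

```text
clock: 7.85
position: [0.5204, -0.0403, 0.0666]
tool_rot: [-3.142, 0.0, 0.12]
force: [-0.1, 0.5, -2.2]
grip_width: 0.0223
finger_force: 108.3
clock: 8.35
position: [0.5528, -0.0364, 0.0665]
tool_rot: [-3.142, 0.0, 0.12]
force: [-0.5, -0.2, -1.7]
grip_width: 0.0227
finger_force: 108.3
```

View pics/ins.png

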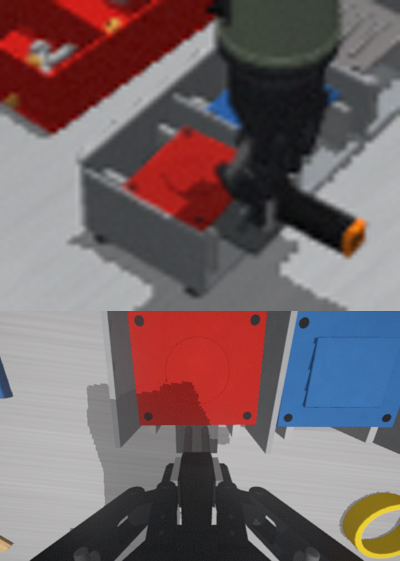

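The blade is under the red cover and centred: in the wrist view the cover's front edge runs from (221,181) to (411,181) in full pixels and the neck is at x≈315. I'll measure the cover relative to the lifter precisely.

```bash
python3 - <<'E'
from h import *
from workcell import bot
import cv2
f=pickle.load(open("f2.pkl","rb"))["wrist"];p=f["pixels"].astype(int)
m=((p[...,0]>2.2*p[...,1])&(p[...,0]>2*p[...,2])&(p[...,0]>45)).astype('uint8');m[250:]=0;m[:,:150]=0;m[:,500:]=0
m=cv2.morphologyEx(m,3,np.ones((7,7)))
rows=np.arange(20,165,5);Lx=[np.flatnonzero(m[r])[0] for r in rows];Rx=[np.flatnonzero(m[r])[-1]+1 for r in rows]
cols=np.r_[np.arange(235,280,5),np.arange(355,400,5)];By=[np.flatnonzero(m[:,c])[-1]+1 for c in cols]
lf=lambda a,b:np.polyfit(a,b,1)
l,r,b=lf(rows,Lx),lf(rows,Rx),lf(cols,By)
def X(s): # intersect u=s0 v+s1 with v=b0 u+b1
    u=(s[0]*b[1]+s[1])/(1-s[0]*b[0]);return (u,b[0]*u+b[1])
top=lambda s:(s[0]*0+s[1],0.)
print(X(l),X(r),l,r,b[0])
cl,cr=X(l),X(r)
s=bot.observe();T=s["position"];yaw=s["tool_rot"][2]
def res(q):
    P=proj(f,place(q,[(-42,48,65),(-42,-48,65),(20,48,65),(20,-48,65)]))
    return [*(P[0]-cl),*(P[1]-cr),P[2][0]-np.polyval(l,P[2][1]),P[3][0]-np.polyval(r,P[3][1])]
a=least_squares(res,(.631,-.027,.12));q=a.x;print(q.round(4),a.fun.round(1),T,yaw)
d=q[:2]-T[:2];c,sn=np.cos(yaw),np.sin(yaw);print("cover in lifter:",(c*d[0]+sn*d[1]).round(4),(-sn*d[0]+c*d[1]).round(4),(q[2]-yaw).round(4))
E
```

```text
(np.float64(224.115864377857), np.float64(182.31024561113384)) (np.float64(408.88412432658396), np.float64(181.79245845198548)) [1.13694581e-01 2.03388177e+02] [-1.05320197e-01  4.28030542e+02] -0.002802359882005954
[ 0.6327 -0.0272  0.1243] [-1.7  0.3  1.5  0.  -1.3  1.5] [ 0.5521367  -0.03655053  0.06661404] 0.11951743928444847
cover in lifter: 0.0811 -0.0003 0.0048
```

```bash
python3 -m crank '{"travel":[[0,0,0.4],[0,0,0.8],[0,0,1.2],[0,0,1.6],[0,0,1.8]],"turn":[[0,0,0],[0,0,0],[0,0,0],[0,0,0],[0,0,0]],"gripper":[1,1,1,1,1]}'
python3 -m crank '{"travel":[[0,0,0.1],[0,0,0.2],[0,0,0.4],[0,0,0.6],[0,0,0.8]],"turn":[[0,0,0],[0,0,0],[0,0,0],[0,0,0],[0,0,0]],"gripper":[1,1,1,1,1]}'
python3 -m crank '{"travel":[[0,0,0.3],[0,0,0.6],[0,0,1],[0,0,1.4],[0,0,1.8]],"turn":[[0,0,0],[0,0,0],[0,0,0],[0,0,0],[0,0,0]],"gripper":[1,1,1,1,1]}'
```

```text
clock: 9.0
position: [0.5527, -0.0365, 0.0853]
tool_rot: [3.142, -0.001, 0.12]
force: [-0.1, -0.5, -1.5]
grip_width: 0.0222
finger_force: 108.3
clock: 9.5
position: [0.5524, -0.0364, 0.0927]
tool_rot: [-3.142, 0.0, 0.12]
force: [0.1, -0.5, -3.3]
grip_width: 0.0225
finger_force: 108.3
clock: 10.0
position: [0.5526, -0.0364, 0.1111]
tool_rot: [3.142, -0.0, 0.12]
force: [0.2, -0.4, -4.0]
grip_width: 0.0228
finger_force: 108.3
```

```bash
python3 -m crank '{"travel":[[0,0,0.8],[0,0,2],[0,0,3.4],[0,0,4.8],[0,0,6]],"turn":[[0,0,0],[0,0,0],[0,0,0],[0,0,0],[0,0,0]],"gripper":[1,1,1,1,1]}'
python3 -m crank '{"travel":[[0,0,0.6],[-0.3,0.4,1],[-0.9,1.2,1],[-1.7,2.2,1],[-2.6,3.4,1]],"turn":[[0,0,0],[0,0,0],[0,0,0],[0,0,0],[0,0,0]],"gripper":[1,1,1,1,1]}'
python3 -m crank '{"travel":[[-0.9,1.3,0],[-1.8,2.6,0],[-2.4,3.8,0],[-2.8,4.6,0],[-3,5,0]],"turn":[[0,0,0],[0,0,0],[0,0,0],[0,0,0],[0,0,0]],"gripper":[1,1,1,1,1]}'
python3 - <<'E'
from workcell import bot
import cv2,pickle
D={n:bot.grab_frame(n) for n in("scene","side","wrist")};D["s"]=bot.observe();pickle.dump(D,open("f3.pkl","wb"));print(D["s"]["position"],D["s"]["tool_rot"])
cv2.imwrite("pics/w3.png",D["wrist"]["pixels"][:,:,::-1])
E
```

```text
clock: 10.5
position: [0.5528, -0.0364, 0.1724]
tool_rot: [3.141, -0.001, 0.12]
force: [-0.0, -0.7, -3.7]
grip_width: 0.0227
finger_force: 108.2
clock: 11.0
position: [0.5254, -0.0014, 0.1802]
tool_rot: [-3.141, 0.001, 0.12]
force: [0.2, -1.0, -3.5]
grip_width: 0.0226
finger_force: 108.2
clock: 11.5
position: [0.4963, 0.0486, 0.1807]
tool_rot: [-3.141, -0.0, 0.121]
force: [0.2, 0.4, -4.1]
grip_width: 0.0229
finger_force: 108.0
[0.4967258  0.04749827 0.18066274] [ 3.14143853e+00 -1.10543069e-04  1.19667660e-01]
```

View pics/w3.png

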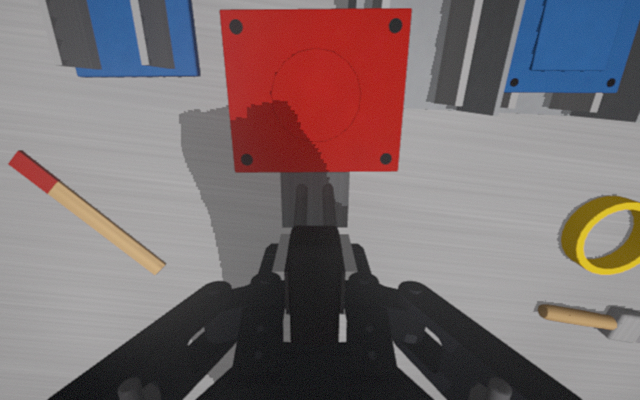

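The wrist view shows the cover level on the blade, corners at about (220,10), (411,9), (399,171) and (235,172). The front of the rest is at upper left, base corners at (77,77) and (199,75). I'll read the pixel profiles numerically.

```bash
python3 - <<'E'
from h import *
f=pickle.load(open("f3.pkl","rb"))["wrist"];p=f["pixels"].astype(int)
print("col120",[tuple(p[r,120]) for r in range(68,80)])
print("col190",[tuple(p[r,190]) for r in range(68,80)])
print("row30",[(c,*p[30,c]) for c in range(44,206,2)])
print("col144",[tuple(p[r,144]) for r in range(58,72)])
print("col55..",[(c,*p[60,c]) for c in range(50,104,2)])
E
```

```text
col120 [(np.int64(62), np.int64(102), np.int64(157)), (np.int64(66), np.int64(104), np.int64(159)), (np.int64(69), np.int64(106), np.int64(158)), (np.int64(66), np.int64(106), np.int64(158)), (np.int64(68), np.int64(106), np.int64(160)), (np.int64(70), np.int64(110), np.int64(160)), (np.int64(65), np.int64(105), np.int64(157)), (np.int64(58), np.int64(94), np.int64(147)), (np.int64(62), np.int64(83), np.int64(120)), (np.int64(109), np.int64(112), np.int64(120)), (np.int64(158), np.int64(156), np.int64(157)), (np.int64(166), np.int64(166), np.int64(166))]
col190 [(np.int64(64), np.int64(100), np.int64(154)), (np.int64(68), np.int64(103), np.int64(159)), (np.int64(66), np.int64(104), np.int64(157)), (np.int64(67), np.int64(105), np.int64(159)), (np.int64(72), np.int64(107), np.int64(160)), (np.int64(64), np.int64(105), np.int64(158)), (np.int64(62), np.int64(101), np.int64(153)), (np.int64(60), np.int64(85), np.int64(134)), (np.int64(103), np.int64(105), np.int64(118)), (np.int64(158), np.int64(156), np.int64(153)), (np.int64(164), np.int64(162), np.int64(162)), (np.int64(160), np.int6
[... 5339 characters left out ...]
t64(83), np.int64(86)), (76, np.int64(86), np.int64(84), np.int64(86)), (78, np.int64(87), np.int64(87), np.int64(90)), (80, np.int64(87), np.int64(88), np.int64(89)), (82, np.int64(84), np.int64(85), np.int64(86)), (84, np.int64(87), np.int64(88), np.int64(89)), (86, np.int64(85), np.int64(87), np.int64(86)), (88, np.int64(83), np.int64(82), np.int64(85)), (90, np.int64(86), np.int64(85), np.int64(89)), (92, np.int64(82), np.int64(82), np.int64(83)), (94, np.int64(81), np.int64(82), np.int64(84)), (96, np.int64(83), np.int64(86), np.int64(87)), (98, np.int64(83), np.int64(84), np.int64(84)), (100, np.int64(69), np.int64(98), np.int64(141)), (102, np.int64(60), np.int64(101), np.int64(156))]
```

```bash
python3 - <<'E'
from h import *
import cv2
D=pickle.load(open("f3.pkl","rb"));f=D["wrist"];s=D["s"];T=s["position"];yaw=s["tool_rot"][2]
def line(q,y,z,v): # u of the rest line (y,z along x) at row v
    a,b=proj(f,place(q,[(-70,y,z),(-20,y,z)]));return a[0]+(v-a[1])*(b[0]-a[0])/(b[1]-a[1])
def front(q,x,z,u):
    a,b=proj(f,place(q,[(x,-50,z),(x,50,z)]));return a[1]+(u-a[0])*(b[1]-a[1])/(b[0]-a[0])
M=[(-33,60,30,135),(-39,60,30,142.8),(-39,12,30,168.7),(33,60,30,53),(33,60,60,61),(33,12,30,92.7),(33,12,60,99.6),(-60,12,30,191)]
N=[(-68,60,144,65.2),(-75,12,120,75.5),(-75,12,190,75)]
R=lambda q:[line(q,*m[:3])-m[3] for m in M]+[front(q,*n[:3])-n[3] for n in N]
a=least_squares(R,(.6466,.2418,.13));print("rest",a.x.round(4),a.fun.round(1))
p=f["pixels"].astype(int)
m=((p[...,0]>2.2*p[...,1])&(p[...,0]>2*p[...,2])&(p[...,0]>45)).astype('uint8');m[:,:180]=0;m[:,450:]=0;m[200:]=0
m=cv2.morphologyEx(m,3,np.ones((9,9)))
c=max(cv2.findContours(m,0,1)[0],key=cv2.contourArea);q=cv2.approxPolyDP(c,10,True)[:,0]+.0;print(q.tolist())
z=(T[2]-.032+.009)*1000
L=[(42,48,z),(42,-48,z),(-42,-48,z),(-42,48,z)];A=[(220,10),(411,9),(399,171),(235,172)]
o=[(l,q[np.argmin(((q-b)**2).sum(1))]) for l,b in zip(L,A)]
x,r=fit({"w":f},{"w":o},(.58,.06,.12));print("cover",x.round(4),r.round(1).tolist())
def rel(x):
    d=x[:2]-T[:2];cc,sn=np.cos(yaw),np.sin(yaw);return (cc*d[0]+sn*d[1]).round(4),(-sn*d[0]+cc*d[1]).round(4),(x[2]-yaw).round(4)
print("cover in lifter",rel(x),"tool",T,yaw)
E
```

```text
rest [0.6458 0.2438 0.1287] [ 0.3  0.   0.5 -0.6 -0.7  0.1 -0.1  0.5 -1.2  0.8  0.7]
[[410.0, 9.0], [221.0, 10.0], [236.0, 171.0], [396.0, 170.0]]
cover [0.5753 0.0573 0.1252] [[-3.4, -0.4], [3.4, -0.5], [2.5, 3.8], [-2.5, 3.6]]
cover in lifter (np.float64(0.0791), np.float64(0.0003), np.float64(0.0056)) tool [0.4967258  0.04749827 0.18066274] 0.1196676599594182
```

```bash
python3 -m crank '{"travel":[[0.1,0.4,0],[0.4,1.2,0],[0.9,2.3,0],[1.4,3.6,0],[1.9,5,0]],"turn":[[0,0,0],[0,0,0],[0,0,0],[0,0,0],[0,0,0]],"gripper":[1,1,1,1,1]}'
python3 -m crank '{"travel":[[0.5,1.4,0],[1,2.8,0],[1.5,4.2,0],[2,5.6,0],[2.5,7,0]],"turn":[[0,0,0],[0,0,0],[0,0,0.1],[0,0,0.2],[0,0,0.3]],"gripper":[1,1,1,1,1]}'
python3 -m crank '{"travel":[[0.5,1.4,0],[1,2.7,0],[1.5,3.9,0],[2,4.9,0],[2.3,5.6,0]],"turn":[[0,0,0],[0,0,0],[0,0,0],[0,0,0],[0,0,0]],"gripper":[1,1,1,1,1]}'
python3 -m crank '{"travel":[[0.2,0.6,0],[0.3,1,0],[0.3,1,0],[0.3,1,0],[0.3,1,0]],"turn":[[0,0,0],[0,0,0],[0,0,0],[0,0,0],[0,0,0]],"gripper":[1,1,1,1,1]}'
```

```text
clock: 12.15
position: [0.5161, 0.0991, 0.1806]
tool_rot: [-3.141, -0.0, 0.12]
force: [0.3, 0.5, -4.6]
grip_width: 0.0224
finger_force: 108.1
clock: 12.65
position: [0.541, 0.1688, 0.1806]
tool_rot: [-3.142, -0.0, 0.125]
force: [-0.6, -0.1, -2.1]
grip_width: 0.0228
finger_force: 108.1
clock: 13.15
position: [0.564, 0.2245, 0.1806]
tool_rot: [-3.141, -0.0, 0.125]
force: [-0.5, -0.4, -3.7]
grip_width: 0.0223
finger_force: 108.1
clock: 13.65
position: [0.5665, 0.2331, 0.1807]
tool_rot: [3.141, 0.0, 0.124]
force: [-0.8, -0.1, -3.6]
grip_width: 0.0223
finger_force: 108.1
```

```bash
python3 -m crank '{"travel":[[0,0,-0.5],[0,0,-1.5],[0,0,-2.8],[0,0,-4.2],[0,0,-5.4]],"turn":[[0,0,0],[0,0,0],[0,0,0],[0,0,0],[0,0,0]],"gripper":[1,1,1,1,1]}'
python3 -m crank '{"travel":[[0,0,-0.8],[0,0,-1.3],[0,0,-1.6],[0,0,-1.6],[0,0,-1.6]],"turn":[[0,0,0],[0,0,0],[0,0,0],[0,0,0],[0,0,0]],"gripper":[1,1,1,1,1]}'
cat > cov.py <<'E'
from h import *
from workcell import bot
import cv2,sys
f=bot.grab_frame("wrist");s=bot.observe();T=s["position"];yaw=s["tool_rot"][2];pickle.dump((f,s),open(sys.argv[1]+".pkl","wb"))
z=1000*(float(sys.argv[2]) if len(sys.argv)>2 else T[2]-.032+.009);g=(.6460,.2435,.13)
p=f["pixels"].astype(int);m=((p[...,0]>2.2*p[...,1])&(p[...,0]>2*p[...,2])&(p[...,0]>45)).astype('uint8')
L=[(42,48,z),(42,-48,z),(-42,-48,z),(-42,48,z)];pr=proj(f,place(g,L))
k=np.zeros_like(m);cv2.fillPoly(k,[pr.astype(int)],1);m&=cv2.dilate(k,np.ones((31,31)));m=cv2.morphologyEx(m,3,np.ones((9,9)))
c=max(cv2.findContours(m,0,1)[0],key=cv2.contourArea);q=cv2.approxPolyDP(c,10,True)[:,0]+.0;print(q.tolist(),pr.round(0).tolist())
o=[(l,q[np.argmin(((q-b)**2).sum(1))]) for l,b in zip(L,pr)]
o=[a for a in o if a[1][1]>3]
x,r=fit({"w":f},{"w":o},g);print("cover",x.round(4),r.round(1).tolist())
d=x[:2]-T[:2];cc,sn=np.cos(yaw),np.sin(yaw);print("in lifter",cc*d[0]+sn*d[1],-sn*d[0]+cc*d[1],x[2]-yaw,"T",T,yaw)
E
python3 cov.py w4
```

```text
clock: 14.15
position: [0.5661, 0.2333, 0.1248]
tool_rot: [3.141, 0.001, 0.125]
force: [0.0, 0.1, -4.1]
grip_width: 0.0225
finger_force: 108.1
clock: 14.65
position: [0.5668, 0.2337, 0.1111]
tool_rot: [-3.141, -0.001, 0.125]
force: [-0.5, -0.8, -4.4]
grip_width: 0.0227
finger_force: 108.1
[[410.0, 9.0], [221.0, 10.0], [236.0, 171.0], [396.0, 170.0]] [[217.0, 8.0], [413.0, 7.0], [398.0, 173.0], [233.0, 174.0]]
cover [0.6454 0.2433 0.1298] [[-3.4, -0.4], [3.5, -0.5], [2.5, 3.9], [-2.5, 3.7]]
in lifter 0.07916873011881494 -0.0002498939559483909 0.005011484308488329 T [0.56685817 0.23367493 0.11114192] 0.12475432769083228
```

```bash
python3 -m crank '{"travel":[[0,0,-0.4],[0,0,-0.9],[0,0,-1.3],[0,0,-1.6],[0,0,-1.7]],"turn":[[0,0,0],[0,0,0],[0,0,0],[0,0,0],[0,0,0]],"gripper":[1,1,1,1,1]}'
python3 -m crank '{"travel":[[0,0,-0.1],[0,0,-0.2],[0,0,-0.3],[0,0,-0.4],[0,0,-0.5]],"turn":[[0,0,0],[0,0,0],[0,0,0],[0,0,0],[0,0,0]],"gripper":[1,1,1,1,1]}'
python3 -m crank '{"travel":[[0,0,-0.1],[0,0,-0.2],[0,0,-0.3],[0,0,-0.4],[0,0,-0.5]],"turn":[[0,0,0],[0,0,0],[0,0,0],[0,0,0],[0,0,0]],"gripper":[1,1,1,1,1]}'
python3 -m crank '{"travel":[[0,0,-0.3],[0,0,-0.6],[0,0,-1],[0,0,-1.4],[0,0,-1.6]],"turn":[[0,0,0],[0,0,0],[0,0,0],[0,0,0],[0,0,0]],"gripper":[1,1,1,1,1]}'
python3 -m crank '{"travel":[[0,0,0],[0,0,0],[0,0,0],[0,0,0],[0,0,0]],"turn":[[0,0,0],[0,0,0],[0,0,0],[0,0,0],[0,0,0]],"gripper":[1,1,1,1,1]}'
python3 cov.py w5 .065
```

```text
clock: 15.2
position: [0.5664, 0.2335, 0.0931]
tool_rot: [3.141, 0.001, 0.125]
force: [-0.2, 0.3, -3.6]
grip_width: 0.0226
finger_force: 108.1
clock: 15.7
position: [0.5666, 0.2336, 0.0886]
tool_rot: [-3.142, -0.0, 0.125]
force: [-0.4, -0.2, -4.1]
grip_width: 0.0224
finger_force: 108.1
clock: 16.2
position: [0.5666, 0.2336, 0.0836]
tool_rot: [-3.142, -0.0, 0.125]
force: [0.6, -0.1, -1.5]
grip_width: 0.0224
finger_force: 108.2
clock: 16.7
position: [0.5664, 0.2335, 0.0671]
tool_rot: [3.141, 0.001, 0.125]
force: [-0.8, 1.0, -2.9]
grip_width: 0.0223
finger_force: 108.2
clock: 17.2
position: [0.5666, 0.2336, 0.0678]
tool_rot: [-3.142, -0.0, 0.125]
force: [0.1, -0.3, -2.9]
grip_width: 0.0225
finger_force: 108.2
[[206.0, 0.0], [226.0, 181.0], [407.0, 180.0], [425.0, 0.0]] [[202.0, -5.0], [428.0, -6.0], [409.0, 183.0], [223.0, 184.0]]
cover [0.6476 0.2434 0.1305] [[2.8, 0.1], [-2.9, 0.1]]
in lifter 0.08159445079358037 -0.0003904991201776446 0.005630958319283869 T [0.56657323 0.23359967 0.06771662] 0.12489257964925238
```

```bash
python3 -m crank '{"travel":[[-0.8,-0.1,0],[-2,-0.25,0],[-3.4,-0.43,0],[-4.8,-0.6,0],[-6.2,-0.78,0]],"turn":[[0,0,0],[0,0,0],[0,0,0],[0,0,0],[0,0,0]],"gripper":[1,1,1,1,1]}'
python3 -m crank '{"travel":[[-1.5,-0.2,0],[-3,-0.38,0],[-4.5,-0.56,0],[-6,-0.75,0],[-7,-0.88,0]],"turn":[[0,0,0],[0,0,0],[0,0,0],[0,0,0],[0,0,0]],"gripper":[1,1,1,1,1]}'
python3 -m crank '{"travel":[[0,0,3],[0,0,7],[0,0,11],[0,0,14],[0,0,14]],"turn":[[0,0,0],[0,0,0],[0,0,0],[0,0,0],[0,0,0]],"gripper":[1,1,1,1,1]}'
python3 - <<'E'
from workcell import bot
import cv2,pickle,numpy as np
D={n:bot.grab_frame(n) for n in("scene","side","wrist")};D["s"]=bot.observe();pickle.dump(D,open("f6.pkl","wb"))
w=D["wrist"]["pixels"][:200,130:530,::-1]
a=cv2.resize(D["side"]["pixels"][170:270,200:300,::-1],(400,400),interpolation=cv2.INTER_CUBIC)
b=cv2.resize(D["scene"]["pixels"][170:270,340:440,::-1],(400,400),interpolation=cv2.INTER_CUBIC)
cv2.imwrite("pics/v6.png",np.hstack([np.vstack([a[:380],w]),np.vstack([b[:380],w*0])]))
E
```

```text
clock: 17.75
position: [0.5034, 0.2256, 0.0677]
tool_rot: [-3.142, 0.0, 0.125]
force: [0.7, -0.1, -3.7]
grip_width: 0.0221
finger_force: 108.2
clock: 18.25
position: [0.4332, 0.2167, 0.0678]
tool_rot: [3.141, 0.0, 0.125]
force: [0.4, 0.2, -2.5]
grip_width: 0.0228
finger_force: 108.2
clock: 18.75
position: [0.4359, 0.2178, 0.2113]
tool_rot: [-3.14, -0.006, 0.125]
force: [0.1, 1.0, -2.6]
grip_width: 0.0226
finger_force: 108.5
```

View pics/v6.png

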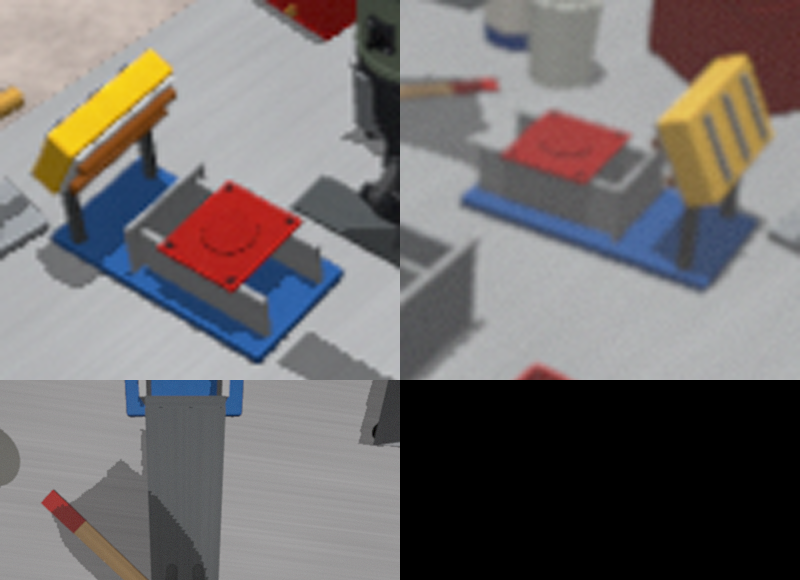

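```bash
python3 - <<'E'
from h import *
D=pickle.load(open("f6.pkl","rb"))
O={"side":(200,170),"scene":(340,170)}
C={"side":[((42,-48,65),(229,182)),((42,48,65),(158,241)),((-42,48,65),(233,287)),((-42,-48,65),(300,221))],
"scene":[((-42,-48,65),(102,155)),((-42,48,65),(152,112)),((42,48,65),(230,135)),((42,-48,65),(183,180))]}
R={"side":[((-75,60,12),(260,356)),((-75,-60,12),(342,269)),((165,60,12),(55,238)),((-68,36,60),(268,300)),((-68,-36,60),(320,247))],
"scene":[((-75,-60,12),(62,198)),((165,-60,12),(306,286)),((165,60,12),(360,224))]}
f=lambda o:{n:[(a,(O[n][0]+b[0]/4-.375,O[n][1]+b[1]/4-.375)) for a,b in l] for n,l in o.items()}
for o in ({k:(C[k],R[k])} for k in C):
    for k,(c,r) in o.items():
        a,ra=fit(D,f({k:c}),(.646,.243,.13));b,rb=fit(D,f({k:r}),(.646,.243,.13));print(k,a.round(4),b.round(4),(1000*(a-b)).round(1),abs(ra).max().round(1),abs(rb).max().round(1))
E
```

```text
side [0.6478 0.2409 0.1157] [0.6445 0.243  0.1338] [  3.3  -2.1 -18.1] 1.2 1.0
scene [0.6485 0.2408 0.1172] [0.6499 0.2422 0.107 ] [-1.4 -1.3 10.2] 0.7 0.6
```

The cover lies squarely on both rails: its corners in the left crop are at (229,182), (158,241), (233,287) and (300,221), within about 2 mm of centre, and the blade is clear of the rest. Next I lay the lifter back.

```bash
python3 -m crank '{"travel":[[0,-2,0],[0,-5,0],[0.2,-8,0],[0.4,-11,0],[0.7,-13,0]],"turn":[[0,0,0],[0,0,6],[0,0,14],[0,0,22],[0,0,30]],"gripper":[1,1,1,1,1]}'
python3 -m crank '{"travel":[[0.2,-1,0],[0.4,-2,0],[0.5,-3,-1],[0.5,-3.4,-3],[0.5,-3.4,-5]],"turn":[[0,0,8],[0,0,16],[0,0,24],[0,0,32],[0,0,36]],"gripper":[1,1,1,1,1]}'
python3 -m crank '{"travel":[[0,0,-2],[0,0,-4],[0,0,-6],[0,0,-8],[0,0,-9]],"turn":[[0,0,0],[0,0,0],[0,0,0],[0,0,0],[0,0,0]],"gripper":[1,1,1,1,1]}'
python3 -m crank '{"travel":[[0,0,0],[0,0,0],[0,0,0],[0,0,0],[0,0,0]],"turn":[[0,0,0],[0,0,0],[0,0,0],[0,0,0],[0,0,0]],"gripper":[1,1,1,1,1]}'
```

```text
clock: 19.4
position: [0.4407, 0.0849, 0.2063]
tool_rot: [-3.141, 0.003, 0.653]
force: [0.6, 0.3, -2.3]
grip_width: 0.0228
finger_force: 108.4
clock: 19.9
position: [0.4459, 0.0522, 0.1559]
tool_rot: [-3.14, 0.0, 1.281]
force: [0.3, -0.5, -2.9]
grip_width: 0.0224
finger_force: 108.5
clock: 20.4
position: [0.445, 0.053, 0.0653]
tool_rot: [-3.138, 0.001, 1.277]
force: [0.7, 0.5, -2.1]
grip_width: 0.0223
finger_force: 108.4
clock: 20.9
position: [0.4469, 0.0529, 0.0681]
tool_rot: [3.141, -0.0, 1.276]
force: [0.8, -0.2, -2.4]
grip_width: 0.0227
finger_force: 108.4
```

```bash
python3 -m crank '{"travel":[[0,0,-0.8],[0,0,-1.7],[0,0,-2.6],[0,0,-3.2],[0,0,-3.3]],"turn":[[0,0,0],[0,0,0],[0,0,0],[0,0,0],[0,0,0]],"gripper":[1,1,1,1,1]}'
python3 -m crank '{"travel":[[0,0,-0.1],[0,0,-0.2],[0,0,-0.3],[0,0,-0.3],[0,0,-0.3]],"turn":[[0,0,0],[0,0,0],[0,0,0],[0,0,0],[0,0,0]],"gripper":[1,1,1,1,1]}'
```

```text
clock: 21.4
position: [0.446, 0.0531, 0.0336]
tool_rot: [-3.14, 0.001, 1.277]
force: [-0.1, 0.0, -2.5]
grip_width: 0.0227
finger_force: 108.4
clock: 21.9
position: [0.4468, 0.0529, 0.032]
tool_rot: [3.141, -0.0, 1.277]
force: [-1.0, -0.1, 6.1]
grip_width: 0.0225
finger_force: 109.2
```

Contact with the bench, about 8 N. I release and retreat straight up.

```bash
python3 -m crank '{"travel":[[0,0,0],[0,0,0],[0,0,0],[0,0,0],[0,0,0]],"turn":[[0,0,0],[0,0,0],[0,0,0],[0,0,0],[0,0,0]],"gripper":[0.6,0.3,0,0,0]}' 30
python3 -m crank '{"travel":[[0,0,0],[0,0,0],[0,0,0],[0,0,0],[0,0,0]],"turn":[[0,0,0],[0,0,0],[0,0,0],[0,0,0],[0,0,0]],"gripper":[0,0,0,0,0]}'
python3 -m crank '{"travel":[[0,0,1],[0,0,3],[0,0,6],[0,0,10],[0,0,14]],"turn":[[0,0,0],[0,0,0],[0,0,0],[0,0,0],[0,0,0]],"gripper":[0,0,0,0,0]}'
python3 -m crank '{"travel":[[0,0,3],[0,0,5],[0,0,5],[0,0,5],[0,0,5]],"turn":[[0,0,0],[0,0,0],[0,0,0],[0,0,0],[0,0,0]],"gripper":[0,0,0,0,0]}'
python3 - <<'E'
from h import *
from workcell import bot
f=bot.grab_frame("wrist");w=pickle.load(open("w1.pkl","rb"));p=f["pixels"].astype(int)
o=(p[...,0]>180)&(p[...,1]<150)&(p[...,2]<90);v,u=np.nonzero(o[200:260,270:360])
print("orange end",u.mean()+270,v.mean()+200,len(u))
d=(p.sum(2)<300)
for r in(60,100,150): x=np.flatnonzero(d[r,260:370])+260;print(r,x.min(),x.max(),len(x))
x=np.flatnonzero(p[:,300:330].sum(2).mean(1)<330);print("rows",x.min())
E
```

```text
clock: 22.4
position: [0.4466, 0.053, 0.0317]
tool_rot: [-3.142, -0.0, 1.277]
force: [1.0, -0.8, 0.2]
grip_width: 0.0852
finger_force: 0.0
clock: 22.9
position: [0.4466, 0.053, 0.0317]
tool_rot: [3.142, -0.0, 1.277]
force: [-0.3, 0.2, -0.3]
grip_width: 0.0848
finger_force: 0.0
clock: 23.4
position: [0.4459, 0.0531, 0.1737]
tool_rot: [-3.141, -0.0, 1.277]
force: [0.1, 0.1, 0.3]
grip_width: 0.0855
finger_force: 0.0
clock: 23.9
position: [0.4461, 0.0529, 0.2212]
tool_rot: [-3.141, 0.0, 1.277]
force: [0.2, -0.4, 0.7]
grip_width: 0.0855
finger_force: 0.0
orange end 315.2375 239.4375 80
60 297 334 38
100 297 351 38
150 298 331 34
rows 45
```

The lifter is back on the bench: its blade is again about 36 px wide and starts at row 45–47, as in the first view. The gripper is clear and the cover is on the rails.

```bash
python3 -c "
from workcell import bot
print(bot.job_done())"
```

```text
the job is handed in; nothing more can be done
None
```

The job is handed in, 24 s in: the red cover lies level on the rest's rails, square to about 1° and within about 3 mm of centre by camera. The lifter is back flat on the bench where it started, released, with the gripper clear above it. I did not check the bystanders with a final picture.

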